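Roll the photometer's edge wheel to the set mark and start the reading

ROBOT

A 7-joint arm with a two-finger parallel gripper is mounted at the origin on the work surface. World frame = base frame: x ahead of the robot, y to its left, z up, the work surface at z = 0. Lengths are in m, angles in degrees, forces in N, time in s.
With the tool pointing down it reaches from about 0.425 to 1.025 m from the base axis. Payload 9.4 kg.
Tool frame: the origin (TCP) lies at the very end of the fingers, on their centre line; the grasp point (between the pads) lies 19 mm behind it; z points along the fingers, y is the line along which they close (so a half turn about z gives the same grasp; the last joint's range is limited). The gripper opens to 85 mm and grips with 20 to 120 N. Pads are 22 mm wide; open, the fingers measure 114 mm over their backs; the gripper's body (76 mm by 85 mm) begins 54 mm behind the grasp point. The pads swing forward as they close: fully open they stand 13 mm farther back than shut.
Start: joints at [63.386, 34.337, -0.143, 91.639, 0.103, 54.024, -4.572], TCP at [0.274, -0.671, 0.231] pointing down, gripper open.
Joint ranges: [-147.43, 147.43], [-19.82, 112.94], [-74.19, 73.91], [6.32, 146.72], [-59.91, 239.91], [6.04, 106.73], [-150.56, 150.56]. Speed limits (degrees/s): [127.2, 127.2, 172.46, 172.46, 180, 180, 180].

INTERFACE

Orientations are given as a 3x3 rotation matrix whose columns are the frame's x, y, z axes.
In Python, from plant import r, optics, order gives the robot as it stands.
- The arm moves only by the tool play_rows, never from a script. Its argument "increments" is one flat list of numbers, 7 for each row, row after row: the closure in counts, from 0 (fully open) to 255 (shut), then the shift along the tool's x, y, z in mm, then the turn, a rotation vector about the tool's x, y, z in rad. A call has 1 to 20 rows; each row shifts and turns the commanded pose from where the row before left it, along the tool's axes as they then stand; what a row does not reach is not made up. A row lasts 1/8 s, in which the tool goes at most 62.5 mm and 10.7 degrees, less where a joint would pass 70% of its speed; a pose out of reach is approached as far as the arm can. A call with a gripper value outside its range is refused whole. The fingers move at their own pace and stop on an object; the grip force is fixed at half the most. Time passes only in rows, so rows that do not move let the fingers close. It gives the time, the measured TCP pose, the force, the opening and the grip force at its end, in the units of the state.
- r.state(): the state, without advancing time (a new reading comes with each control period).
- optics.camera(name): name is "scene" or "top"; returns the picture (420x560x3 uint8, red, green, blue); there is no depth.
- optics.get_calibration(name): a dict with "fx", "fy", "cx", "cy" (pixels), "pose" (4x4, takes a point from camera to world coordinates). Camera axes: x right, y down, z forward; pixel columns grow to the right and rows downward; lengths in m; the calibration is good to about 2 mm. A picture is of the moment at which its call begins. get_calibration takes no time and is no camera call.
- order.sign_off(): hands the job in; it is judged then, once.
Trained networks look in the newest picture that a camera, given by its name, has taken for a name from the list of things; names that differ only in an ending like _2 or _b are one class to them, and where a whole thing is asked for, a point or a joint stands for the part that bears it (a point fixed in the world has none). Each returns a list of dicts, best first, with "confidence" (0 to 1); they miss things now and then, are a little off and sometimes report something else, mostly with a low value. They report only what shows in the picture. A call takes as long as a camera call.
- optics.spot_in(camera, query): "position" ([column, row] in pixels, amid what is visible of it).
- optics.trace(camera, query): "region" (420x560 bool, what is visible of it) and "position" ([column, row] in pixels, amid what is visible of it).
- optics.landmark_of(camera, query): "position" ([column, row] in pixels: a listed point, or the origin of a listed thing).
The state is a dict: "time": time; "joint_positions": joint angles; "qvel": joint speeds; "tau": joint torques, N m; "eef_pos": TCP position; "tool_rot": TCP orientation; "wrist_force": force on the tool from outside, world axes, zero at the start; "moment": the same for the moment, N m; "grip_width": finger opening in m; "grip_force": force on a finger pad.
Only numpy, scipy, OpenCV 4.12 (cv2) and the standard library are available. Lean on these libraries where they do the work, as an engineer would, in place of code of your own. Each camera call takes 0.05 s, during which the arm holds its last target. There are 200 camera calls.

TASK

Set up the bench photometer for a reading: roll the black edge wheel that stands out of the slot in its top panel, stroke by stroke, until the black meter needle lies along the red set mark on its dial, and take the finger off. Then press the green start key down and let it come up again, leaving the needle on the red mark. Touch the instrument gently, never with more than 12 N, and do not disturb the flask, the bottle or the cuvette box beside it.

Things in the scene. Friction and masses are not known exactly. Their poses are not given: they have to be found in the camera images.
- photometer: Fixed instrument, blue with a level white top panel: 240 (x) x 280 (y) x 90 mm high. Origin on the bench under its centre, x to its rear (away from the robot), y left, z up. On the panel: wheel in its slot front left, green key front right, meter rear left (frame 4 mm high), grey hatch rear right (13 mm high). Fingers may press no part of it, wheel and key included, with over 12 N.
- slot (a point): Centre of the wheel's slot at panel height. Slot 56 mm long (along x), 16 wide. In it a round wheel, radius 30 mm, 10 mm wide, black with flat grey and some orange stripes, axle level along y, its top straight above this point. How far it stands out of the panel differs at each start and is not measured: 5 to 13 mm. Its axle is sprung: it sinks 1 mm per 6 N of press, 6 mm at most.
- slot_rear (a point): Rear end of the slot, 28 mm from its centre. Rolling the wheel's top this way (+x) raises the needle's angle by 0.020 rad per mm of rim travel; the other way lowers it. The wheel needs about 3 N along the rim, by rubbing friction, so press on its top with 5 to 9 N while stroking; it stays where it is left. A fingertip stroke gives 15 to 25 mm, so lift off and stroke several times.
- needle (a joint): Angle of the black meter needle (65 mm long), rad: 0 along the photometer's +x, growing clockwise seen from above, range -1.05 to 1.05. Only the wheel moves it; it cannot be touched. It starts 0.55 to 1.35 rad below the red mark, which is at 0.40; it is set within 0.05 of that.
- meter_pivot (a point): Pivot of the needle, on the white dial, x 35, y 45 mm in the photometer's frame, 94 mm above the bench.
- start_key_top (a point): Centre of the top face of the round green start key, 24 mm across, on a low grey housing on the panel's front right (at x -55, y -75 mm in the photometer's frame). It goes straight down 6 mm against a spring, 5 N at full depth, and comes up again by itself.
- start_key (a joint): Depth of the start key, m: 0 up, 0.006 fully down; pressed when deeper than 0.004.
- flask: Conical glass flask, 72 mm across its foot, 110 mm high, loose, on the bench to the photometer's left; origin under its centre.
- wash_bottle: White round bottle with red cap, 60 mm across, 150 mm high, loose, on the bench to the photometer's right; origin under its centre.
- cuvette_box: Flat white box with clear lid, 80 x 110 x 30 mm, loose, on the bench to the photometer's rear left; origin under its centre.
- set_mark (a point): Point on the middle line of the red set mark, 60 mm from the pivot. The mark is a radial red bar 6 mm wide printed on the dial at needle angle 0.40; the needle is set when it lies along the bar, within 0.05 rad.

How it is judged:
By the outcome, as a careful person would: the job done as asked, in the order asked, and still so for the second after the job is handed in, with the robot touching nothing.
It also fails if it takes over 58 s, if anything falls off the work surface, if the arm or the gripper's body presses on something with over 40 N, if the wrist force passes 120 N, or if a joint passes its speed limit or range.

## Working session

There is one attempt and no reset: what is moved stays moved. The work goes in short steps, Python scripts to look and compute and a tool call to move; the robot and the scene stay as the last step left them, time stands still between calls to the robot, and variables do not carry over. Pictures are saved under pics/ and viewed, at most 10 in all, crops included, and the job is handed in when it is done.

Besides the shell and the picture viewer there is one more tool, called after ">>>" in YAML: its name, and indented under it one key for each argument. play_rows: Moves the arm, as the interface text tells. Its arguments: {"type":"object","properties":{"increments":{"type":"array","items":{"type":"number"}}},"required":["increments"]}

```bash
mkdir -p pics; ls; cat > h.py <<'E'
import numpy as np, cv2
from plant import r, optics, order
def ray(cam,px):
    c=optics.get_calibration(cam); P=np.array(c["pose"])
    d=np.array([(px[0]-c["cx"])/c["fx"],(px[1]-c["cy"])/c["fy"],1])
    return P[:3,3],P[:3,:3]@d
def at(cam,px,z):
    o,d=ray(cam,px); return o+d*(z-o[2])/d[2]
def proj(cam,p):
    c=optics.get_calibration(cam); P=np.array(c["pose"])
    q=P[:3,:3].T@(np.array(p)-P[:3,3]); return np.array([c["fx"]*q[0]/q[2]+c["cx"],c["fy"]*q[1]/q[2]+c["cy"]])
E
python3 - <<'E'
from h import *
np.set_printoptions(precision=4,suppress=True)
ims=[]
for c in("scene","top"):
    im=optics.camera(c); ims.append(im)
    cv2.imwrite(f"pics/{c}0.png",im[:,:,::-1])
    print(c,np.array(optics.get_calibration(c)["pose"])[:3],optics.get_calibration(c)["fx"])
Z=dict(slot=.09,slot_rear=.09,meter_pivot=.094,set_mark=.094,start_key_top=.1,photometer=0,flask=0,wash_bottle=0,cuvette_box=0)
for c in("scene","top"):
  for q,z in Z.items():
    for d in optics.landmark_of(c,q)[:1]: print(c,q,np.round(d["position"],1),round(d["confidence"],2),at(c,d["position"],z))
s=r.state();print(s["eef_pos"],s["tool_rot"],s["wrist_force"],s["time"])
E
```

```text
pics
scene [[-0.86    0.4238 -0.2842  0.8758]
 [ 0.5101  0.697  -0.5041  0.5864]
 [-0.0155 -0.5785 -0.8156  0.9574]] 504.18824425236636
top [[ 0.0158 -0.9925  0.1211  0.4664]
 [-0.9989 -0.0209 -0.0408  0.0847]
 [ 0.0431 -0.1203 -0.9918  1.0024]] 385.70973664626916
scene slot [308.1 180.3] 0.86 [0.4925 0.016  0.09  ]
scene slot_rear [294.7 183. ] 0.61 [0.5214 0.0071 0.09  ]
scene meter_pivot [266.9 179.8] 0.67 [ 0.5703 -0.0294  0.094 ]
scene set_mark [243.  172.8] 0.62 [ 0.6057 -0.0741  0.094 ]
scene photometer [279.  187.2] 0.79 [ 0.5234 -0.0617  0.    ]
scene flask [329.1 261.6] 0.67 [0.5333 0.1694 0.    ]
scene wash_bottle [264.1 121.7] 0.95 [ 0.4467 -0.271   0.    ]
scene cuvette_box [260.5 282.9] 0.67 [0.6849 0.1374 0.    ]
top slot [292.5 234.2] 0.58 [0.508  0.0234 0.09  ]
top slot_rear [297.9 225.7] 0.76 [0.5284 0.0108 0.09  ]
top meter_pivot [317.9 207.9] 0.79 [ 0.5714 -0.0361  0.094 ]
top set_mark [332.8 193.2] 0.84 [ 0.6076 -0.0718  0.094 ]
top start_key_top [348.9 262. ] 0.53 [ 0.4451 -0.1087  0.1   ]
top photometer [321.2 227.7] 0.78 [ 0.5304 -0.0576  0.    ]
top flask [232.5 224.8] 0.95 [0.5336 0.1733 0.    ]
top cuvette_box [249.  167.2] 0.64 [0.6867 0.1347 0.    ]
[ 0.2742 -0.6712  0.2313] [[ 0.9257  0.3782 -0.    ]
 [ 0.3782 -0.9257 -0.0001]
 [-0.0001  0.     -1.    ]] [-0.2718  0.0764 -0.7334] 1.0
```

```bash
python3 - <<'E'
import cv2,numpy as np
a=cv2.imread("pics/scene0.png")[100:300,160:400]; b=cv2.imread("pics/top0.png")[140:310,220:420]
cv2.imwrite("pics/s1.png",cv2.resize(a,(720,600),interpolation=cv2.INTER_CUBIC))
cv2.imwrite("pics/t1.png",cv2.resize(b,None,fx=3.5,fy=3.5,interpolation=cv2.INTER_CUBIC))
E
```

```text
(no output)
```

View pics/s1.png

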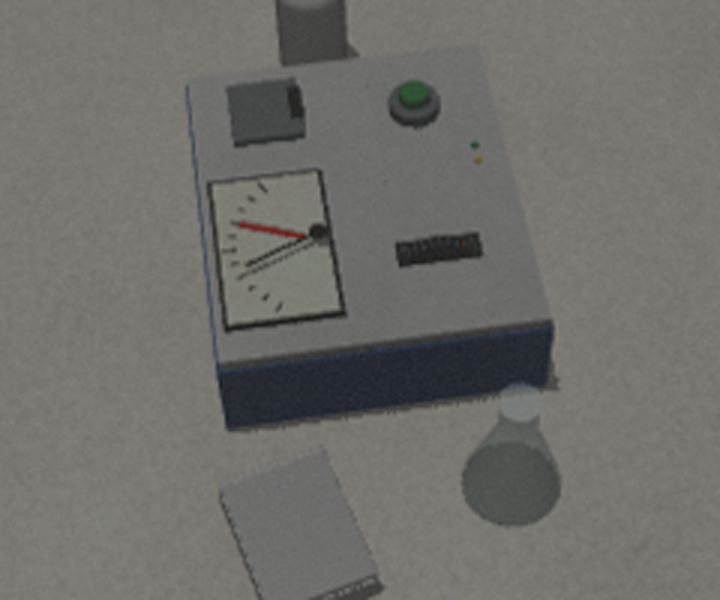

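View pics/t1.png

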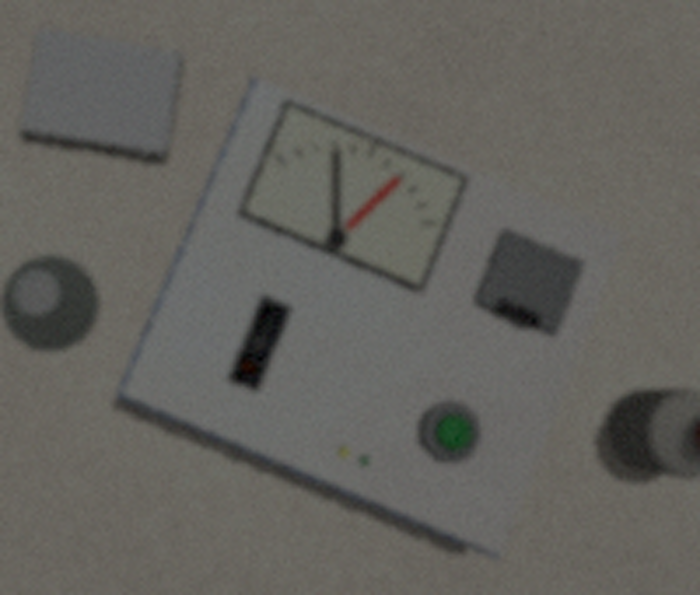

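The scene picture shows the needle left of the red bar, the slot centre near (306,183), the key near (298,131) and the pivot near (266,178). In the top picture the slot is near (294.6,238), the key near (350,263), the pivot near (316,208.6) and the needle tip near (316,182). Next I fit the instrument's pose.

```bash
cat > fit.py <<'E'
from h import *
from scipy.optimize import least_squares
np.set_printoptions(precision=4,suppress=True)
T=lambda u,v:(220+u/3.5,140+v/3.5); S=lambda u,v:(160+u/3,100+v/3)
mk=(.035+.06*np.cos(.4),.045-.06*np.sin(.4),.094)
L=dict(piv=(.035,.045,.094),mk=mk,rl=(.12,.14,.09),fl=(-.12,.14,.09),rr=(.12,-.14,.09),fr=(-.12,-.14,.09))
O={"top":dict(piv=T(336,238),mk=T(398,181),rl=T(253,80),fl=T(120,398),fr=T(497,553)),
"scene":dict(piv=S(318,232),mk=S(243,225),rl=S(218,362),fl=S(551,322),rr=S(188,84),fr=S(478,48))}
def W(p,l):
    c,s=np.cos(p[2]),np.sin(p[2]); return np.array([p[0]+c*l[0]-s*l[1],p[1]+s*l[0]+c*l[1],l[2]])
def loc(p,w):
    c,s=np.cos(p[2]),np.sin(p[2]); d=w[:2]-p[:2]; return np.array([c*d[0]+s*d[1],-s*d[0]+c*d[1]])
def res(p,cams): return np.concatenate([proj(c,W(p,L[k]))-O[c][k] for c in cams for k in O[c]])
if __name__=="__main__":
  for cams in(["top"],["scene"],["top","scene"]):
    f=least_squares(res,[.53,-.06,-.4],args=(cams,),loss="soft_l1"); p=f.x; print(cams,p,np.degrees(p[2]),np.round(res(p,cams),1))
    for c,sl,key,tip in(("top",[T(276,300),T(246,386),T(261,342)],T(455,430),T(336,148)),("scene",[S(397,252),S(481,246),S(439,249)],S(415,90),S(246,266))):
        print(c,"slot loc",[loc(p,at(c,x,.092)) for x in sl],at(c,sl[2],.092),"key",[loc(p,at(c,key,z)) for z in(.1,.11)],at(c,key,.105))
        d=loc(p,at(c,tip,.096))-[.035,.045]; print("needle",np.arctan2(-d[1],d[0]),np.hypot(*d))
E
python3 fit.py
```

```text
['top'] [ 0.5209 -0.0602 -0.3767] -21.58419479386077 [-0.2  0.4 -0.3 -0.6  0.1 -1.5 -0.7 -0.   2.1  1.9]
top slot loc [array([-0.0185,  0.0668]), array([-0.0798,  0.0636]), array([-0.0487,  0.0654])] [0.4997 0.0185 0.092 ] key [array([-0.0535, -0.076 ]), array([-0.0541, -0.0739])] [ 0.4433 -0.1101  0.105 ]
needle -0.3805438771295927 0.06282428771437341
scene slot loc [array([-0.0185,  0.0662]), array([-0.0795,  0.0711]), array([-0.049 ,  0.0686])] [0.5006 0.0216 0.092 ] key [array([-0.058 , -0.0829]), array([-0.0562, -0.0734])] [ 0.439  -0.1119  0.105 ]
needle -0.3172635709107971 0.0589069759513667
['scene'] [ 0.5217 -0.0579 -0.3919] -22.4570179281711 [ 0.5  2.6 -0.7 -0.3 -1.2  1.   1.5 -0.2 -0.9 -2.7  1.3 -2. ]
top slot loc [array([-0.0194,  0.064 ]), array([-0.0806,  0.0599]), array([-0.0495,  0.0622])] [0.4997 0.0185 0.092 ] key [array([-0.0522, -0.0793]), array([-0.0528, -0.0772])] [ 0.4433 -0.1101  0.105 ]
needle -0.36993845603020825 0.06160365236792683
scene slot loc [array([-0.0193,  0.0634]), array([-0.0804,  0.0674]), array([-0.0498,  0.0654])] [0.5006 0.0216 0.092 ] key [array([-0.0566, -0.0862]), array([-0.0549, -0.0767])] [ 0.439  -0.1119  0.105 ]
needle -0.3036504418403252 0.057792955060756074
['top', 'scene'] [ 0.521  -0.0591 -0.3847] -22.043999342936175 [-0.4  0.3 -0.5 -0.6  0.2 -1.8 -1.4 -0.7  1.1  2.1  0.6  2.1 -0.6 -0.6
 -0.7  0.7  1.8 -1.2 -1.3 -2.9  0.8 -2.7]
top slot loc [array([-0.0187,  0.0656]), array([-0.0799,  0.0619]), array([-0.0488,  0.064 ])] [0.4997 0.0185 0.092 ] key [array([-0.0525, -0.0775]), array([-0.0531, -0.0754])] [ 0.4433 -0.1101  0.105 ]
needle -0.37767469736899545 0.06252184242646032
scene slot loc [array([-0.0187,  0.065 ]), array([-0.0797,  0.0694]), array([-0.0492,  0.0672])] [0.5006 0.0216 0.092 ] key [array([-0.057 , -0.0844]), array([-0.0553, -0.0749])] [ 0.439  -0.1119  0.105 ]
needle -0.31336800989891667 0.05864867281249131
```

>>> play_rows:
  increments: [255,33.6,-39.6,0,0,0,0,255,33.6,-39.6,0,0,0,0,255,33.6,-39.6,0,0,0,0,255,33.6,-39.6,0,0,0,0,255,33.6,-39.6,0,0,0,0,255,33.6,-39.6,0,0,0,0,255,33.6,-39.6,0,0,0,0,255,33.6,-39.6,0,0,0,0,255,33.6,-39.6,0,0,0,0,255,33.6,-39.6,0,0,0,0,255,33.6,-39.6,0,0,0,0,255,33.6,-39.6,0,0,0,0,255,33.6,-39.6,0,0,0,0,255,33.6,-39.6,0,0,0,0,255,0,0,0,0,0,0.155,255,0,0,0,0,0,0.155,255,0,0,0,0,0,0.155,255,0,0,0,0,0,0.155,255,0,0,0,0,0,0.155]

```text
time: 3.38
eef_pos: [0.5001, 0.02, 0.2315]
tool_rot: [[0.924, -0.382, 0.0], [-0.382, -0.924, 0.0], [0.0, -0.0, -1.0]]
wrist_force: [-0.3, -0.0, -0.5]
grip_width: 0.0
grip_force: 0.0
```

>>> play_rows:
  increments: [255,-4,0,40,0,0,0,255,-4,0,40,0,0,0,255,0,0,23,0,0,0,255,0,0,0,0,0,0,255,0,0,0,0,0,0]

```text
time: 4.0
eef_pos: [0.4931, 0.023, 0.129]
tool_rot: [[0.926, -0.378, 0.001], [-0.378, -0.926, 0.0], [0.001, -0.0, -1.0]]
wrist_force: [-0.2, -0.1, 1.2]
grip_width: 0.0
grip_force: 0.0
```

```bash
python3 - <<'E'
from h import *
print(r.state()["eef_pos"],r.state()["wrist_force"])
a=optics.camera("scene")[110:260,210:350]; b=optics.camera("top")[165:285,250:390]
f=lambda a:cv2.resize(cv2.convertScaleAbs(a[:,:,::-1],alpha=1.7),(400,int(a.shape[0]*400/a.shape[1])),interpolation=cv2.INTER_CUBIC)
a,b=f(a),f(b); b=cv2.copyMakeBorder(b,0,a.shape[0]-b.shape[0],0,0,cv2.BORDER_CONSTANT)
cv2.imwrite("pics/c2.png",np.hstack([a,b]))
print(proj("scene",r.state()["eef_pos"]),proj("top",r.state()["eef_pos"]))
E
```

```text
[0.49308879 0.02295936 0.12902992] [-0.18541575 -0.12892286  1.19925355]
[309.9830872  171.12882692] [293.76703723 239.9628415 ]
```

View pics/c2.png

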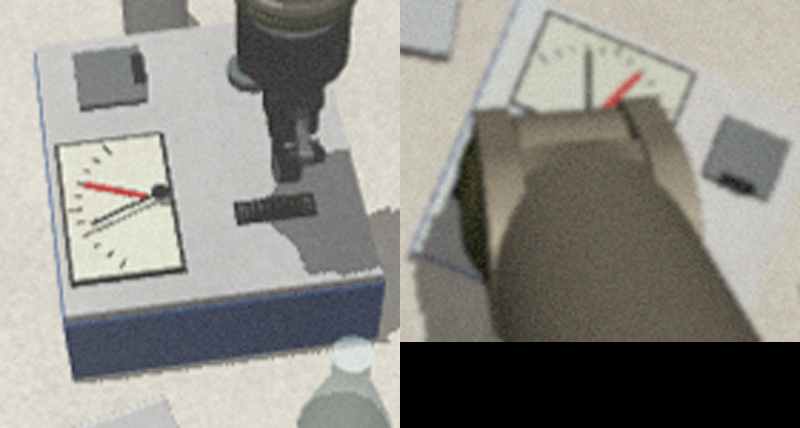

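The scene view shows the fingertip at about (285,180) in the crop, above the wheel at (275,207). The needle is unchanged. I will go down gently.

>>> play_rows:
  increments: [255,0,0,12,0,0,0,255,0,0,9,0,0,0,255,0,0,3,0,0,0,255,0,0,0,0,0,0,255,0,0,0,0,0,0]

```text
time: 4.72
eef_pos: [0.4926, 0.0229, 0.1043]
tool_rot: [[0.926, -0.378, 0.0], [-0.378, -0.926, -0.0], [0.0, -0.0, -1.0]]
wrist_force: [-0.3, 0.1, -1.0]
grip_width: 0.0
grip_force: 0.0
```

>>> play_rows:
  increments: [255,0,0,1,0,0,0,255,0,0,0,0,0,0]

```text
time: 4.97
eef_pos: [0.4926, 0.023, 0.1033]
tool_rot: [[0.926, -0.378, 0.0], [-0.378, -0.926, 0.0], [0.0, -0.0, -1.0]]
wrist_force: [1.1, -0.3, -0.7]
grip_width: -0.0001
grip_force: 0.0
```

>>> play_rows:
  increments: [255,0,0,1,0,0,0,255,0,0,0,0,0,0]

```text
time: 5.22
eef_pos: [0.4925, 0.023, 0.1022]
tool_rot: [[0.926, -0.378, -0.0], [-0.378, -0.926, -0.0], [-0.0, 0.0, -1.0]]
wrist_force: [0.2, -0.1, -0.1]
grip_width: 0.0001
grip_force: 0.0
```

>>> play_rows:
  increments: [255,0,0,1,0,0,0,255,0,0,0,0,0,0]

```text
time: 5.48
eef_pos: [0.4925, 0.023, 0.1012]
tool_rot: [[0.926, -0.378, -0.0], [-0.378, -0.926, -0.0], [-0.0, 0.0, -1.0]]
wrist_force: [0.2, -0.1, -0.3]
grip_width: -0.0002
grip_force: 0.2
```

>>> play_rows:
  increments: [255,0,0,1,0,0,0,255,0,0,0,0,0,0]

```text
time: 5.72
eef_pos: [0.4926, 0.023, 0.1004]
tool_rot: [[0.926, -0.378, 0.0], [-0.378, -0.926, 0.0], [0.0, -0.0, -1.0]]
wrist_force: [-0.9, 0.9, 4.0]
grip_width: 0.0001
grip_force: 2.2
```

>>> play_rows:
  increments: [255,0,0,0.5,0,0,0,255,0,0,0,0,0,0]

```text
time: 5.98
eef_pos: [0.4926, 0.023, 0.1]
tool_rot: [[0.926, -0.378, 0.0], [-0.378, -0.926, 0.0], [0.0, -0.0, -1.0]]
wrist_force: [-1.8, 0.0, 6.6]
grip_width: -0.0003
grip_force: 3.2
```

>>> play_rows:
  increments: [255,2,0,0,0,0,0,255,2,0,0,0,0,0,255,2,0,0,0,0,0,255,2,0,0,0,0,0]

```text
time: 6.48
eef_pos: [0.4992, 0.0202, 0.0999]
tool_rot: [[0.926, -0.377, -0.001], [-0.377, -0.926, 0.0], [-0.001, 0.0, -1.0]]
wrist_force: [-2.7, 1.4, 7.4]
grip_width: -0.0002
grip_force: 3.7
```

>>> play_rows:
  increments: [255,2,0,0,0,0,0,255,2,0,0,0,0,0,255,2,0,0,0,0,0,255,2,0,0,0,0,0,255,1,0,0,0,0,0]

```text
time: 7.1
eef_pos: [0.5076, 0.0168, 0.0999]
tool_rot: [[0.926, -0.377, -0.001], [-0.377, -0.926, 0.0], [-0.001, 0.0, -1.0]]
wrist_force: [-2.1, 1.0, 6.9]
grip_width: 0.0
grip_force: 3.5
```

```bash
cat > n.py <<'E'
import sys
from fit import *
p=np.array([.521,-.0591,-.3847])
a=np.linspace(-1.05,1.05,421)
def prof(c):
    im=np.mean([optics.camera(c).astype(float) for _ in range(3)],0)
    rs=np.linspace(.025,.05,26); o=[]
    for t in a:
        P=[proj(c,W(p,(.035+q*np.cos(t),.045-q*np.sin(t),.096))) for q in rs]
        m=np.array(P,np.float32)
        v=np.stack([cv2.remap(im[:,:,k].astype(np.float32),m[:,0],m[:,1],cv2.INTER_LINEAR)[:,0] for k in range(3)],1).mean(0); o.append(v)
    return np.array(o)
def peak(s):
    i=s.argmax(); w=slice(max(i-12,0),i+13); e=np.clip(s[w]-s[w].min()-.3*np.ptp(s[w]),0,None); return (a[w]*e).sum()/e.sum(),s[i]
for c in sys.argv[1:]:
    v=prof(c); red=v[:,0]-v[:,1:].mean(1); dark=np.median(v[:,0])-v[:,0]
    print(c,"red",peak(red),"dark",peak(dark)); d=dark; print("  prof",[f"{a[i]:.2f}:{d[i]:.0f}" for i in range(2,len(d)-2) if d[i]==d[i-2:i+3].max() and d[i]>6])
s=r.state();print(s["eef_pos"],s["wrist_force"])
E
python3 n.py scene top
```

```text
Traceback (most recent call last):
  File "n.py", line 16, in <module>
    v=prof(c); red=v[:,0]-v[:,1:].mean(1); dark=np.median(v[:,0])-v[:,0]
  File "n.py", line 9, in prof
    P=[proj(c,W(p,(.035+q*np.cos(t),.045-q*np.sin(t),.096))) for q in rs]
       ~~~~^^^^^^^^^^^^^^^^^^^^^^^^^^^^^^^^^^^^^^^^^^^^^^^^^
  File "h.py", line 10, in proj
    c=optics.get_calibration(cam); P=np.array(c["pose"])
ValueError: time passes only in moves, steps and waits
```

>>> play_rows:
  increments: [255,0,0,-6,0,0,0,255,-9,0,-2,0,0,0,255,-9,0,0,0,0,0,255,0,0,4,0,0,0,255,0,0,2,0,0,0,255,0,0,0.6,0,0,0,255,0,0,0,0,0,0]

```text
time: 8.43
eef_pos: [0.4917, 0.0233, 0.101]
tool_rot: [[0.926, -0.378, -0.0], [-0.378, -0.926, -0.0], [-0.0, 0.0, -1.0]]
wrist_force: [-0.4, 0.5, 1.9]
grip_width: 0.0001
grip_force: 0.5
```

>>> play_rows:
  increments: [255,0,0,0.6,0,0,0,255,0,0,0.5,0,0,0,255,0,0,0,0,0,0]

```text
time: 8.8
eef_pos: [0.4917, 0.0234, 0.1002]
tool_rot: [[0.926, -0.378, 0.0], [-0.378, -0.926, 0.0], [0.0, -0.0, -1.0]]
wrist_force: [-0.7, -0.1, 5.2]
grip_width: -0.0004
grip_force: 2.4
```

>>> play_rows:
  increments: [255,0,0,0.3,0,0,0,255,2,0,0,0,0,0,255,2,0,0,0,0,0,255,2,0,0,0,0,0,255,2,0,0,0,0,0,255,2,0,0,0,0,0,255,0,0,0,0,0,0]

```text
time: 9.68
eef_pos: [0.5007, 0.0197, 0.0999]
tool_rot: [[0.926, -0.378, -0.0], [-0.378, -0.926, 0.0], [-0.0, 0.0, -1.0]]
wrist_force: [-1.6, 1.7, 7.2]
grip_width: -0.0
grip_force: 3.6
```

```bash
python3 n.py scene; python3 - <<'E'
from h import *
im=np.mean([optics.camera("scene").astype(float) for _ in range(3)],0).astype(np.uint8)[145:225,220:300]
cv2.imwrite("pics/m3.png",cv2.resize(cv2.convertScaleAbs(im[:,:,::-1],alpha=1.7),(600,600),interpolation=cv2.INTER_CUBIC))
E
```

```text
scene red (np.float64(0.36598513366045704), np.float32(55.90372)) dark (np.float64(0.26360877050171005), np.float32(53.48089))
  prof ['0.27:53']
[0.5007 0.0197 0.1   ] [-2.2743  1.6488  6.3301]
```

View pics/m3.png

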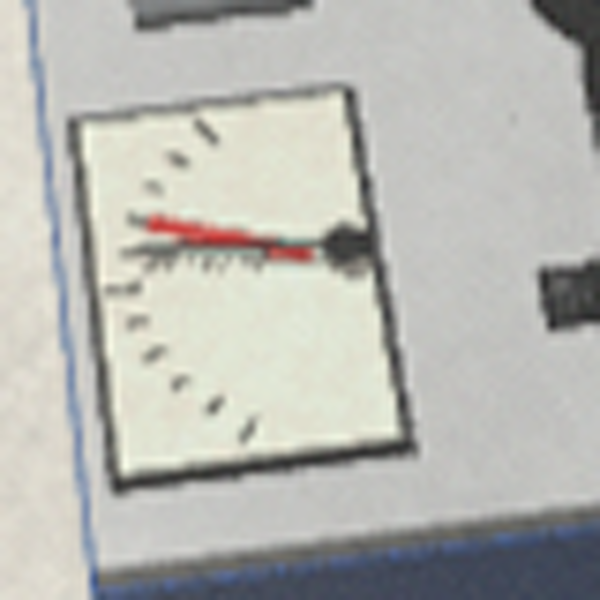

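```bash
python3 - <<'E'
from fit import *
f=lambda u,v:(220+u/7.5,145+v/7.5)
def ang(A,B,z):
    a,b=at("scene",f(*A),z),at("scene",f(*B),z); d=b-a; return -np.arctan2(d[1],d[0]),np.hypot(d[0],d[1])
p=np.array([.521,-.0591,-.3847])
for z in(.094,.098,.1): print(z,"red",ang((315,255),(148,225),z),"needle",ang((348,243),(125,252),z),"piv",loc(p,at("scene",f(348,243),z)))
E
```

```text
0.094 red (np.float64(0.7709261439581564), np.float64(0.050777142742788814)) needle (np.float64(0.49617242646881465), np.float64(0.06517878701634372)) piv [0.0347 0.0392]
0.098 red (np.float64(0.7709261439581555), np.float64(0.0505419045737427)) needle (np.float64(0.4961724264688168), np.float64(0.06487682952739951)) piv [0.035  0.0424]
0.1 red (np.float64(0.7709261439581575), np.float64(0.050424285489219595)) needle (np.float64(0.49617242646881377), np.float64(0.06472585078292732)) piv [0.0351 0.044 ]
```

>>> play_rows:
  increments: [255,2,0,0,0,0,0,255,2,0,0,0,0,0,255,2,0,0,0,0,0,255,1.5,0,0,0,0,0,255,0,0,0,0,0,0]

```text
time: 10.6
eef_pos: [0.5076, 0.0169, 0.0999]
tool_rot: [[0.926, -0.377, -0.0], [-0.377, -0.926, 0.0], [-0.001, 0.0, -1.0]]
wrist_force: [-1.7, 1.5, 7.3]
grip_width: -0.0002
grip_force: 3.5
```

```bash
cat > n.py <<'E'
import sys
from fit import *
p=np.array([.521,-.0591,-.3847])
a=np.linspace(-1.05,1.05,421)
def prof(im,c,z,r0,r1):
    rs=np.linspace(r0,r1,26); o=[]
    for t in a:
        m=np.array([proj(c,W(p,(.035+q*np.cos(t),.045-q*np.sin(t),z))) for q in rs],np.float32)
        o.append(cv2.remap(im.astype(np.float32),m[:,0],m[:,1],cv2.INTER_LINEAR)[:,0].mean(0) if 0 else np.stack([cv2.remap(im[:,:,k].astype(np.float32),m[:,0],m[:,1],cv2.INTER_LINEAR)[:,0] for k in range(3)],1).mean(0))
    return np.array(o)
def peak(s):
    i=s.argmax(); w=slice(max(i-12,0),i+13); e=np.clip(s[w]-s[w].min()-.3*np.ptp(s[w]),0,None); return round((a[w]*e).sum()/e.sum(),3),round(float(s[i]))
for c in sys.argv[1:]:
    im=np.mean([optics.camera(c).astype(float) for _ in range(3)],0)
    v=prof(im,c,.094,.03,.058); red=v[:,0]-v[:,1:].mean(1)
    print(c,"red",peak(red))
    for z in (.098,.1,.102):
        v=prof(im,c,z,.02,.063); d=np.median(v[:,0])-v[:,0]; print(z,"needle",peak(d))
    k=np.array(im[145:225,220:300] if c=="scene" else im[170:240,290:360],np.uint8)
    cv2.imwrite(f"pics/last_{c}.png",cv2.resize(cv2.convertScaleAbs(k[:,:,::-1],alpha=1.7),(600,600),interpolation=cv2.INTER_CUBIC))
s=r.state();print(s["time"],s["eef_pos"],s["wrist_force"])
E
python3 n.py scene
```

```text
scene red (np.float64(0.372), 34)
0.098 needle (np.float64(0.349), 59)
0.1 needle (np.float64(0.316), 62)
0.102 needle (np.float64(0.28), 63)
10.75 [0.5076 0.0169 0.0999] [-1.0994  1.1135  6.6789]
```

>>> play_rows:
  increments: [255,0,0,-6,0,0,0,255,-8,0,-3,0,0,0,255,-6,0,0,0,0,0,255,0,0,0,0,0,0]

```text
time: 11.25
eef_pos: [0.4941, 0.0223, 0.1087]
tool_rot: [[0.926, -0.377, -0.001], [-0.377, -0.926, -0.0], [-0.001, 0.0, -1.0]]
wrist_force: [-0.0, -0.4, 1.0]
grip_width: 0.0003
grip_force: 0.0
```

```bash
python3 n.py scene
```

```text
scene red (np.float64(0.379), 46)
0.098 needle (np.float64(0.369), 56)
0.1 needle (np.float64(0.335), 60)
0.102 needle (np.float64(0.298), 61)
11.4 [0.495  0.022  0.1087] [-0.778   0.7871 -0.3924]
```

View pics/last_scene.png

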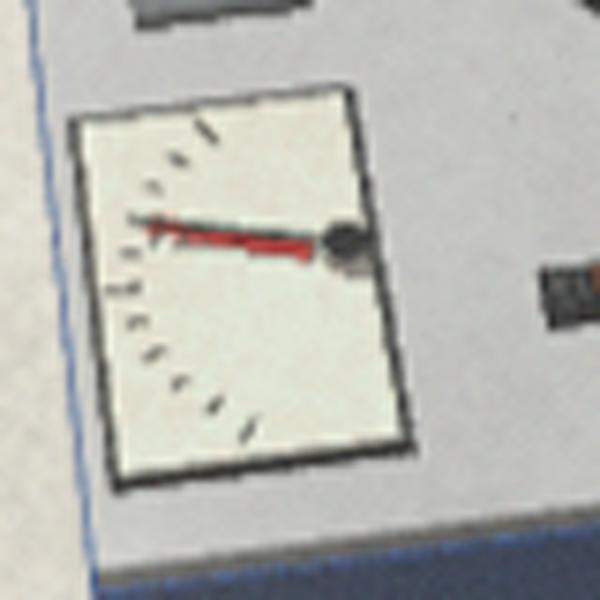

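The needle runs (348,241)→(133,220) and the bar (310,255)→(150,225). The needle is still a little short, by about 0.06–0.1 rad, so a short stroke comes next.

>>> play_rows:
  increments: [255,0,0,4,0,0,0,255,0,0,3,0,0,0,255,0,0,1,0,0,0,255,0,0,0.9,0,0,0,255,0,0,0,0,0,0]

```text
time: 12.02
eef_pos: [0.4949, 0.022, 0.1001]
tool_rot: [[0.926, -0.378, 0.0], [-0.378, -0.926, -0.0], [0.0, -0.0, -1.0]]
wrist_force: [-0.4, 0.4, 6.0]
grip_width: -0.0001
grip_force: 3.1
```

Stroke 3.5 mm, lift, then move aside towards the key and up, for a clear top view.

>>> play_rows:
  increments: [255,1,0,0,0,0,0,255,1.5,0,0,0,0,0,255,1,0,0,0,0,0,255,0,0,0,0,0,0,255,0,0,-5,0,0,0,255,0,0,-30,0,0,0,255,0,30,-15,0,0,0,255,0,55,0,0,0,0,255,-4,55,0,0,0,0,255,0,0,0,0,0,0]

```text
time: 13.28
eef_pos: [0.4392, -0.1112, 0.1502]
tool_rot: [[0.923, -0.384, -0.001], [-0.384, -0.923, -0.001], [-0.001, 0.001, -1.0]]
wrist_force: [-0.2, 0.5, -0.5]
grip_width: 0.0001
grip_force: 0.0
```

```bash
python3 n.py scene top; python3 -c "
import cv2,numpy as np
cv2.imwrite('pics/both.png',np.hstack([cv2.resize(cv2.imread('pics/last_%s.png'%c),(400,400)) for c in('scene','top')]))"
```

```text
scene red (np.float64(0.404), 56)
0.098 needle (np.float64(0.419), 52)
0.1 needle (np.float64(0.384), 55)
0.102 needle (np.float64(0.346), 55)
top red (np.float64(0.395), 45)
0.098 needle (np.float64(0.326), 34)
0.1 needle (np.float64(0.325), 34)
0.102 needle (np.float64(0.325), 33)
13.575 [ 0.4422 -0.1062  0.1498] [ 1.1726  0.1402 -0.7215]
```

View pics/both.png

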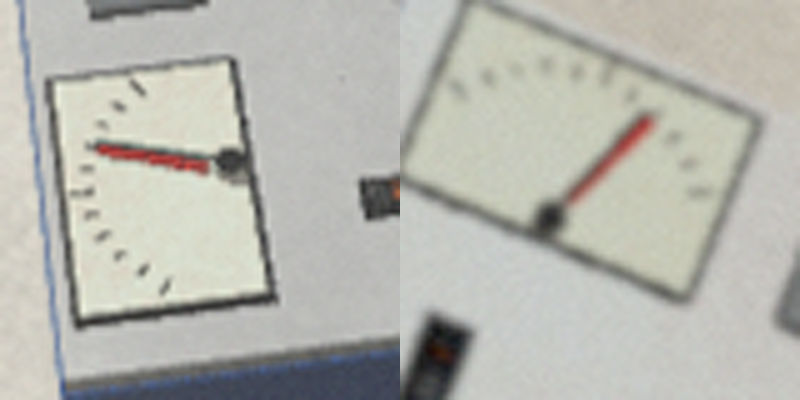

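The scene view (left) and the top view (right) both show the needle on the left edge of the red bar, about 0.06 rad short. I will make one more 3 mm stroke.

>>> play_rows:
  increments: [255,4,-55,0,0,0,0,255,0,-55,0,0,0,0,255,0,-30,15,0,0,0,255,0,0,25,0,0,0,255,0,0,5,0,0,0,255,0,0,3,0,0,0,255,0,0,1,0,0,0,255,0,0,0.5,0,0,0,255,0,0,0,0,0,0]

```text
time: 14.7
eef_pos: [0.4983, 0.0205, 0.1008]
tool_rot: [[0.926, -0.378, 0.001], [-0.378, -0.926, 0.0], [0.001, -0.0, -1.0]]
wrist_force: [-0.1, -0.4, 2.4]
grip_width: -0.0
grip_force: 1.1
```

>>> play_rows:
  increments: [255,0,0,0.5,0,0,0,255,0,0,0.2,0,0,0,255,0,0,0,0,0,0]

```text
time: 15.08
eef_pos: [0.4983, 0.0205, 0.1]
tool_rot: [[0.926, -0.378, 0.001], [-0.378, -0.926, -0.0], [0.001, -0.0, -1.0]]
wrist_force: [-1.1, -0.2, 6.6]
grip_width: 0.0002
grip_force: 3.3
```

>>> play_rows:
  increments: [255,1,0,0,0,0,0,255,1.2,0,0,0,0,0,255,1,0,0,0,0,0,255,0,0,0,0,0,0,255,0,0,-5,0,0,0,255,0,0,-30,0,0,0,255,0,30,-15,0,0,0,255,-3,55,0,0,0,0,255,-4,55,0,0,0,0,255,0,0,0,0,0,0,255,0,0,0,0,0,0]

```text
time: 16.45
eef_pos: [0.4423, -0.1073, 0.1499]
tool_rot: [[0.926, -0.378, 0.001], [-0.378, -0.926, 0.0], [0.001, -0.001, -1.0]]
wrist_force: [0.5, -0.3, 0.3]
grip_width: -0.0002
grip_force: 0.0
```

```bash
python3 n.py scene top; python3 -c "
import cv2,numpy as np
cv2.imwrite('pics/both2.png',np.hstack([cv2.resize(cv2.imread('pics/last_%s.png'%c),(400,400)) for c in('scene','top')]))"
```

```text
scene red (np.float64(0.412), 49)
0.098 needle (np.float64(0.461), 52)
0.1 needle (np.float64(0.427), 54)
0.102 needle (np.float64(0.389), 55)
top red (np.float64(0.398), 30)
0.098 needle (np.float64(0.368), 34)
0.1 needle (np.float64(0.367), 33)
0.102 needle (np.float64(0.367), 33)
16.75 [ 0.4422 -0.1066  0.1496] [ 0.0198 -0.3537  0.9957]
```

View pics/both2.png

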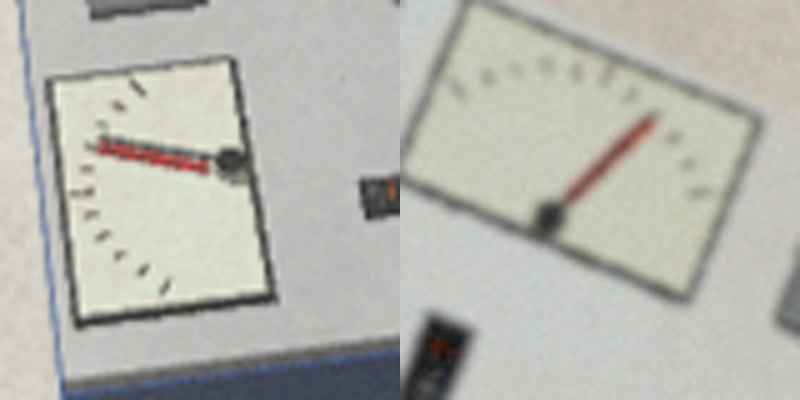

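```bash
cat > q.py <<'E'
import sys; sys.argv=["x"]
from n import *
im=np.mean([optics.camera("top").astype(float) for _ in range(8)],0)
for r0,r1 in((.03,.045),(.042,.058)):
    v=prof(im,"top",.094,r0,r1); red=v[:,0]-v[:,1:].mean(1)
    for i in range(262,325,4): print(round(a[i],2),np.round(v[i]).astype(int),round(float(red[i])))
    w=np.clip(red-.3*red.max(),0,None); w[(a<.2)|(a>.6)]=0; R=v[:,0]; D=np.clip(R[(a>.6)&(a<.7)].mean()-R-10,0,None); D[(a<.2)|(a>.6)]=0
    G=v[:,1]; DG=np.clip(G[(a>.6)&(a<.7)].mean()-G-15,0,None); DG[(a<.2)|(a>.6)]=0
    print("red c",(a*w).sum()/w.sum(),"dark c",(a*D).sum()/D.sum(),"bar(green) c",(a*DG).sum()/DG.sum())
E
python3 q.py
```

```text
16.75 [ 0.4422 -0.1066  0.1496] [ 0.0198 -0.3537  0.9957]
0.26 [105  96  89] 13
0.28 [99 87 81] 15
0.3 [93 78 72] 17
0.32 [87 69 64] 20
0.34 [82 62 57] 22
0.36 [79 57 53] 24
0.38 [80 56 52] 25
0.4 [83 60 55] 26
0.42 [88 66 61] 24
0.44 [94 75 69] 22
0.46 [100  84  77] 19
0.48 [105  93  86] 15
0.5 [109 100  92] 12
0.52 [112 106  98] 10
0.54 [114 111 102] 7
0.56 [115 114 105] 6
red c 0.3808705113791669 dark c 0.3688346427323381 bar(green) c 0.3737322601867261
0.26 [113 110 101] 8
0.28 [108 103  94] 10
0.3 [102  93  86] 12
0.32 [94 82 75] 16
0.34 [87 69 64] 21
0.36 [83 59 54] 26
0.38 [84 55 50] 31
0.4 [88 57 53] 34
0.42 [95 66 61] 32
0.44 [102  79  72] 27
0.46 [108  91  83] 21
0.48 [112 101  93] 15
0.5 [115 109 100] 11
0.52 [116 113 104] 7
0.54 [117 116 106] 5
0.56 [117 118 108] 4
red c 0.3986021493899152 dark c 0.3689412897982197 bar(green) c 0.3820830590404192
```

```bash
python3 - <<'E'
import sys; sys.argv=["x"]
from n import *
im=cv2.imread("pics/top0.png")[:,:,::-1].astype(float)
for r0,r1 in((.03,.045),(.042,.058)):
    v=prof(im,"top",.094,r0,r1); red=v[:,0]-v[:,1:].mean(1)
    w=np.clip(red-.3*red.max(),0,None); w[(a<.15)|(a>.65)]=0
    print((a*w).sum()/w.sum(), "needle", peak(np.median(v[:,0])-v[:,0]))
E
```

```text
17.15 [ 0.4417 -0.1075  0.1497] [ 0.8833 -0.5747  0.4533]
0.37332181171857287 needle (np.float64(-0.383), 42)
0.38250081230394484 needle (np.float64(-0.387), 43)
```

The needle (0.369) matches the bar's unobscured centre (0.373–0.382). It is set, so the key is next.

>>> play_rows:
  increments: [255,0,2,20,0,0,0,255,0,0,12,0,0,0,255,0,0,4,0,0,0,255,0,0,0,0,0,0,255,0,0,0,0,0,0]

```text
time: 17.77
eef_pos: [0.4412, -0.1094, 0.114]
tool_rot: [[0.926, -0.378, 0.0], [-0.378, -0.926, -0.0], [0.0, -0.0, -1.0]]
wrist_force: [-0.9, -0.2, 0.2]
grip_width: -0.0004
grip_force: 0.0
```

>>> play_rows:
  increments: [255,0,0,1,0,0,0,255,0,0,1,0,0,0,255,0,0,0,0,0,0]

```text
time: 18.15
eef_pos: [0.4411, -0.1094, 0.1117]
tool_rot: [[0.926, -0.378, 0.0], [-0.378, -0.926, -0.0], [0.0, -0.0, -1.0]]
wrist_force: [-0.9, -0.0, 1.7]
grip_width: -0.0004
grip_force: 0.8
```

>>> play_rows:
  increments: [255,0,0,1,0,0,0,255,0,0,1,0,0,0,255,0,0,0,0,0,0]

```text
time: 18.52
eef_pos: [0.4411, -0.1094, 0.1096]
tool_rot: [[0.926, -0.378, 0.0], [-0.378, -0.926, -0.0], [0.0, -0.0, -1.0]]
wrist_force: [0.8, 0.2, 1.7]
grip_width: 0.0001
grip_force: 1.4
```

>>> play_rows:
  increments: [255,0,0,1,0,0,0,255,0,0,1,0,0,0,255,0,0,0,0,0,0]

```text
time: 18.9
eef_pos: [0.4411, -0.1093, 0.1077]
tool_rot: [[0.926, -0.378, 0.0], [-0.378, -0.926, -0.0], [0.0, -0.0, -1.0]]
wrist_force: [0.8, -0.6, 4.6]
grip_width: 0.0
grip_force: 1.9
```

>>> play_rows:
  increments: [255,0,0,0.7,0,0,0,255,0,0,0.3,0,0,0,255,0,0,0,0,0,0]

```text
time: 19.27
eef_pos: [0.4411, -0.1094, 0.1067]
tool_rot: [[0.926, -0.378, 0.0], [-0.378, -0.926, -0.0], [0.0, -0.0, -1.0]]
wrist_force: [1.5, 0.7, 5.0]
grip_width: -0.0
grip_force: 2.2
```

>>> play_rows:
  increments: [255,0,0,0.3,0,0,0,255,0,0,0.2,0,0,0,255,0,0,0,0,0,0]

```text
time: 19.65
eef_pos: [0.4411, -0.1093, 0.1062]
tool_rot: [[0.926, -0.378, 0.0], [-0.378, -0.926, -0.0], [0.0, -0.0, -1.0]]
wrist_force: [0.9, -0.0, 5.0]
grip_width: -0.0001
grip_force: 2.4
```

>>> play_rows:
  increments: [255,0,0,0.3,0,0,0,255,0,0,0,0,0,0]

```text
time: 19.9
eef_pos: [0.4411, -0.1094, 0.106]
tool_rot: [[0.926, -0.378, 0.0], [-0.378, -0.926, -0.0], [0.0, -0.0, -1.0]]
wrist_force: [0.4, 0.4, 8.7]
grip_width: 0.0001
grip_force: 3.9
```

The key is at its bottom stop. I will release it and lift clear.

>>> play_rows:
  increments: [255,0,0,-2,0,0,0,255,0,0,-4,0,0,0,255,0,0,-10,0,0,0,255,0,0,-40,0,0,0,255,0,30,-40,0,0,0,255,0,40,0,0,0,0,255,0,0,0,0,0,0,255,0,0,0,0,0,0]

```text
time: 20.9
eef_pos: [0.4141, -0.1738, 0.2019]
tool_rot: [[0.926, -0.378, -0.001], [-0.378, -0.926, 0.0], [-0.001, -0.0, -1.0]]
wrist_force: [0.2, 0.0, -0.3]
grip_width: -0.0001
grip_force: 0.0
```

```bash
python3 q.py | grep -v "\["; python3 n.py scene; python3 - <<'E'
from h import *
a=optics.camera("scene")
cv2.imwrite("pics/fin.png",cv2.resize(cv2.convertScaleAbs(a[80:290,150:400,::-1],alpha=1.7),(700,588),interpolation=cv2.INTER_CUBIC))
E
```

```text
red c 0.3807930886586082 dark c 0.3691105662230991 bar(green) c 0.3735533762800908
red c 0.39833418411803284 dark c 0.36899688755629684 bar(green) c 0.3823904629935143
scene red (np.float64(0.412), 48)
0.098 needle (np.float64(0.461), 51)
0.1 needle (np.float64(0.426), 53)
0.102 needle (np.float64(0.389), 53)
21.45 [ 0.4146 -0.174   0.2018] [-1.1567 -0.006  -0.4388]
```

View pics/fin.png

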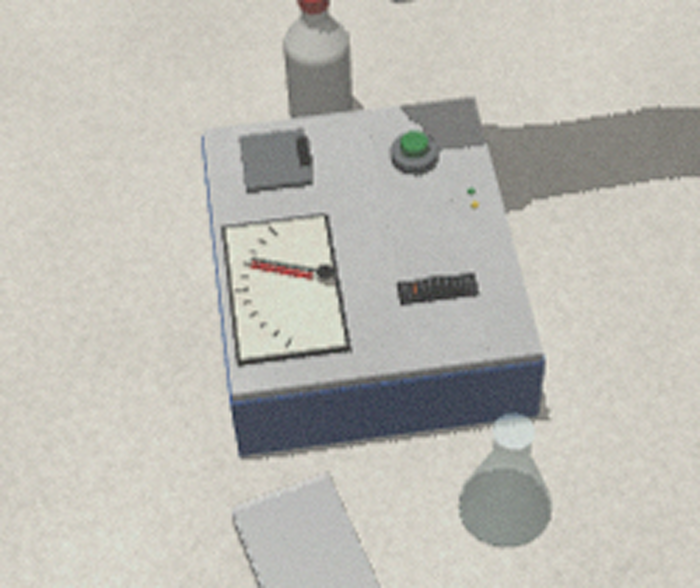

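The final picture shows the needle on the red bar at about (285,268) and the key up at (414,145). The flask, bottle and box are undisturbed, and the robot is clear.

```bash
python3 -c "
from plant import order; print(order.sign_off())"
```

```text
the job is handed in; nothing more can be done
None
```

The job is handed in: the needle was within about 0.01 rad of the red mark by my last top-camera reading, the start key went fully down and came back up, the highest force I read was about 9 N, and nothing beside the instrument was disturbed.

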